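# Run down the wing nut of the prism clamp

## Task

The quartz prism is loose in its bench clamp: turn the clamp's brass wing nut clockwise (seen from above) by pushing its wings round with stroke after stroke of a fingertip, until it comes up against its stop and the pad sits fully down on the prism. Only push the wings: do not pinch or grip the nut, do not force it hard at the stop, and leave the loose things on the cart where they are. Finish with the hand clear.

Things in the scene. Friction and masses are not known exactly. Their poses are not given: they have to be found in the camera images.
- clamp: Green painted steel bench clamp, fixed to the cart. Origin: centre of its underside, straight below the wing nut's vertical axis; z up. Base plate 150 (x) by 110 (y) by 12 mm. Its arm, 80 mm up, with a brass bush to 83 mm, carries the screw; in a V-block below lies the clear prism, flat top at 46 mm. A guard upright stands on its -x side.
- guard_top (a point): Top centre of the clamp's guard upright: 122 mm above the cart, 53 mm from the nut's axis on the clamp's -x side. 20 mm thick (x), 50 mm wide (y). Taller than the wings and 7 mm outside their circle: a fingertip cannot well pass there, so the wings are stroked round over the open rest of the circle.
- wing_nut (a joint): Turn of the wing nut, rad; grows clockwise seen from above. 0 = fully home (at the stop, pad on the prism), negative = unscrewed; starts at -6.3 to -3.8. At 0 the wings lie along the clamp's +y and -y. Light friction (0.04 N m, about 1.5 N at a wing), stays where it is left. The stop is slightly springy and comes back to 0.
- wing_mid (a point): On the nut's axis, mid-height of the wings; 98 mm above the cart when home, 6 mm higher per turn unscrewed (at most 104). Its y axis points along a wing, z up. Brass; two flat upright wings 180 degrees apart reach 36 mm from the axis, 7 mm thick, from 9 mm below to 12 mm above this point. Hub 18 mm diameter, foot 24 mm.
- nut_a: Loose spare knurled thumb nut, plain brass, round, 34 mm diameter, 20 mm tall, origin at the centre of its underside. Bystander: leave alone. Stands on the clamp's base plate, on the +x side.
- nut_b: Loose spare knurled thumb nut, plain brass, round, 34 mm diameter, 20 mm tall, origin at the centre of its underside. Bystander: leave alone. Stands on the cart beside the clamp's -y side.
- nut_c: Loose spare knurled thumb nut, plain brass, round, 34 mm diameter, 20 mm tall, origin at the centre of its underside. Bystander: leave alone. Stands on the cart to the robot's left.
- gasket: Loose black rubber gasket ring, 80 mm outside and 64 mm inside diameter, 7 mm thick, lying flat beside the clamp's +y side, origin at the centre of its underside. Bystander: leave alone.
- mirror: Loose chrome dental-style inspection mirror lying along its x, 173 mm long, 8 mm handle, 24 mm round head at +x; origin on the underside. Lies to the robot's right. Bystander: leave alone.
- cleaner: Loose white plastic bottle, 48 mm diameter, 110 mm tall, origin at the centre of its underside, at the far left. Bystander: leave alone.

How it is judged (in metres and radians):
At the end, for the whole second after the job is handed in: The wing nut has been turned clockwise to within 0.25 rad of its stop and is at rest; every loose thing is within 15 mm of where it stood (value of joint wing_nut above -0.25 rad and velocity of joint wing_nut between -0.1 and 0.1 rad/s and distance of each of nut_a, nut_b, nut_c, gasket, mirror, cleaner from where it was at the start of the episode below 0.015 m); the robot touches nothing.
It fails at once if a loose bystander is lifted, carried or pushed away (over 15 mm) (distance of any of nut_a, nut_b, nut_c, gasket, mirror, cleaner from where it was at the start of the episode above 0.015 m).
It fails at once if a wing is pinched: pressed with over 6 N on both faces at once ((contact force between the fingers and wing_nut_c1 above 6 N and contact force between the fingers and wing_nut_c2 above 6 N) or (contact force between the fingers and wing_nut_c3 above 6 N and contact force between the fingers and wing_nut_c4 above 6 N)).
It fails at once if the wing nut is gripped or forced (over 35 N from the fingers) (contact force between the fingers and wing_nut above 35 N).
It also fails if it takes over 64 s, if anything falls off the work surface, if the arm or the gripper's body presses on something with over 40 N, if the wrist force passes 120 N, or if a joint passes its speed limit or range.

## Robot

A 6-joint arm with a two-finger parallel gripper is mounted at the origin on the work surface. World frame = base frame: x ahead of the robot, y to its left, z up, the work surface at z = 0. Lengths are in m, angles in degrees, forces in N, time in s.
With the tool pointing down it reaches from about 0.3 to 0.75 m from the base axis. Payload 8.5 kg.
Tool frame: the origin (TCP) lies at the very end of the fingers, on their centre line; the grasp point (between the pads) lies 19 mm behind it; z points along the fingers, y is the direction in which the jaws open and shut (so a half turn about z gives the same grasp; the last joint's range is limited). The gripper opens to 85 mm and grips with 20 to 120 N. Pads are 22 mm wide; open, the fingers measure 114 mm over their backs; the gripper's body (76 mm by 85 mm) begins 54 mm behind the grasp point. The pads swing forward as they close: fully open they stand 13 mm farther back than shut.
Start: joints at [-83.153, 21.807, 74.336, -0, 83.858, -12.336], TCP at [0.181, -0.519, 0.231] pointing down, gripper open.
Joint ranges: [-178.18, 178.18], [-50.72, 133.34], [12.68, 142.11], [-81.47, 261.47], [9.98, 163.14], [-165.26, 165.26]. Speed limits (degrees/s): [136.94, 136.94, 180, 180, 180, 180].

## Interface

Orientations are given as a 3x3 rotation matrix whose columns are the frame's x, y, z axes.
In Python, from rig import status, vision, env gives the robot as it stands.
- The arm moves only by the tool send_rows, never from a script. Its argument "targets" is a list of rows, each a list of 7 numbers: the shift along the tool's x, y, z in units of 50 mm (1.0 is 50 mm), then the turn, a rotation vector about the tool's x, y, z in units of 8 degrees (1.0 is 8 degrees), then the finger opening in mm, from 0 to 85.4. A call has 1 to 5 rows; each row is the pose to reach, as a shift and turn from the pose commanded when the call began, along the tool's axes at that moment; what a row does not reach only later rows make up. A row lasts 1/8 s, in which the tool goes at most 62.5 mm and 10.7 degrees, less where a joint would pass 70% of its speed; a pose out of reach is approached as far as the arm can. A call with a gripper value outside its range is refused whole. The fingers move at their own pace and stop on an object; "grip_force" is the grip in N (left out, the last holds). Time passes only in rows, so rows that repeat a pose let the fingers close. It gives the time, the measured TCP pose, the force and the opening at its end, in the units of the state.
- status.observe(): the state, without advancing time (a new reading comes with each control period).
- vision.get_image(name): name is "scene" or "top"; returns (picture, depth): 480x640x3 uint8, red, green, blue; 480x640 float32, m along the optical axis (not along the pixel's ray), 0 where there is no reading.
- vision.camera_model(name): a dict with "camera_matrix" (3x3 intrinsics, pixels), "view" (4x4, takes a point from world to camera coordinates). Camera axes: x right, y down, z forward; pixel columns grow to the right and rows downward; lengths in m; the calibration is good to about 2 mm. A picture is of the moment at which its call begins. camera_model takes no time and is no camera call.
- env.close_job(): hands the job in, once; it reports no verdict.
Trained networks look in the newest picture that a camera, given by its name, has taken for a name from the list of things; names that differ only in an ending like _2 or _b are one class to them, and where a whole thing is asked for, a point or a joint stands for the part that bears it (a point fixed in the world has none). Each returns a list of dicts, best first, with "p" (0 to 1); they miss things now and then, are a little off and sometimes report something else, mostly with a low value. They report only what shows in the picture. A call takes as long as a camera call.
- vision.masks_of(camera, label): "pixels" (480x640 bool, what is visible of it) and "extent" ([left, top, right, bottom] in pixels, round what is visible of it).
The state is a dict: "time_s": time; "q": joint angles; "qvel": joint speeds; "joint_efforts": joint torques, N m; "position": TCP position; "tool_rot": TCP orientation; "ft_force": force on the tool from outside, world axes, zero at the start; "wrist_torque": the same for the moment, N m; "grip_width": finger opening in m.
Only numpy, scipy, OpenCV 4.12 (cv2) and the standard library are available. Lean on these libraries where they do the work, as an engineer would, in place of code of your own. Each camera call takes 0.05 s, during which the arm holds its last target.

## Working session

There is one attempt and no reset: what is moved stays moved. The work goes in short steps, Python scripts to look and compute and a tool call to move; the robot and the scene stay as the last step left them, time stands still between calls to the robot, and variables do not carry over. Pictures are saved under pics/ and viewed, and the job is handed in when it is done.

Besides the shell and the picture viewer there is one more tool, called after "Call:" as name(argument=value, ...) on one line, values as JSON. send_rows: Moves the arm, as the interface text tells. Its arguments: {"type":"object","properties":{"targets":{"type":"array","items":{"type":"array","items":{"type":"number"}}},"grip_force":{"type":"number"}},"required":["targets"]}

```bash
ls; mkdir -p pics; python3 - <<'E'
from rig import status, vision, env
import cv2,numpy as np
s=status.observe();print(s)
for n in("scene","top"):
    im,d=vision.get_image(n);cv2.imwrite(f"pics/{n}0.png",im[:,:,::-1]);np.savez(f"pics/{n}0.npz",im=im,d=d)
    m=vision.camera_model(n);print(n,m)
E
```

```text
pics
{'time_s': 0.0, 'q': array([-8.31534977e+01,  2.18398938e+01,  7.43858678e+01,  1.64370895e-05,
        8.38576479e+01, -1.23354330e+01]), 'qvel': array([ 0.05783578, -0.02457085, -0.01369625,  0.07817579,  0.0654003 ,
        0.08131269]), 'joint_efforts': array([-1.03833554e-03, -4.48464239e+01, -2.31279749e+01, -2.47694379e-04,
        4.81828116e-03,  1.16423675e-05]), 'position': array([ 0.18067729, -0.51915866,  0.2307155 ]), 'tool_rot': array([[ 9.44480048e-01,  3.28568728e-01, -1.73258904e-04],
       [ 3.28568626e-01, -9.44478993e-01,  1.44542301e-03],
       [ 3.11281405e-04, -1.42210063e-03, -9.99998940e-01]]), 'ft_force': array([-0.01066125, -0.40791082,  0.3281107 ]), 'wrist_torque': array([0.05830369, 0.00774648, 0.03041872]), 'grip_width': 0.0855909671968012}
scene {'camera_matrix': array([[609.15438356,   0.        , 309.5746968 ],
       [  0.        , 609.15438356, 241.55622639],
       [  0.        ,   0.        ,   1.        ]]), 'view': array([[ 4.83898616e-01,  8.75123731e-01,  7.64338026e-04,
        -2.69325294e-01],
       [ 5.37918499e-01, -2.96752238e-01, -7.89038527e-01,
        -2.23845600e-01],
       [-6.90279521e-01,  3.82225803e-01, -6.14343241e-01,
         1.75273133e+00],
       [ 0.00000000e+00,  0.00000000e+00,  0.00000000e+00,
         1.00000000e+00]])}
top {'camera_matrix': array([[519.73954854,   0.        , 326.80444297],
       [  0.        , 519.73954854, 239.97693911],
       [  0.        ,   0.        ,   1.        ]]), 'view': array([[ 0.01021178, -0.99993737,  0.00457976, -0.01464662],
       [-0.99676409, -0.01054435, -0.07968794,  0.57139047],
       [ 0.07973124, -0.00375119, -0.99680934,  1.08233119],
       [ 0.        ,  0.        ,  0.        ,  1.        ]])}
```

View pics/scene0.png

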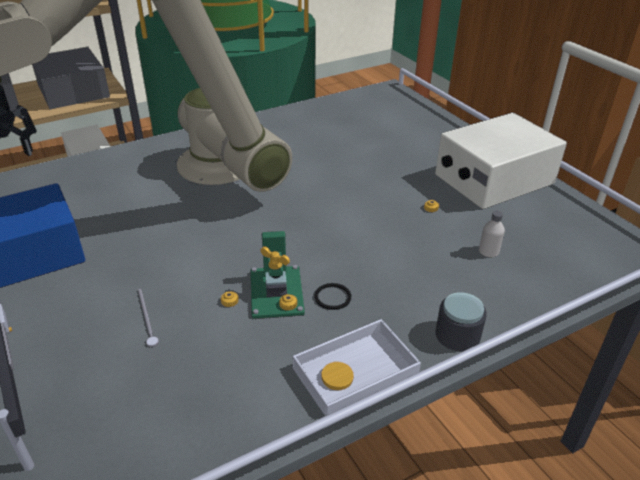

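View pics/top0.png

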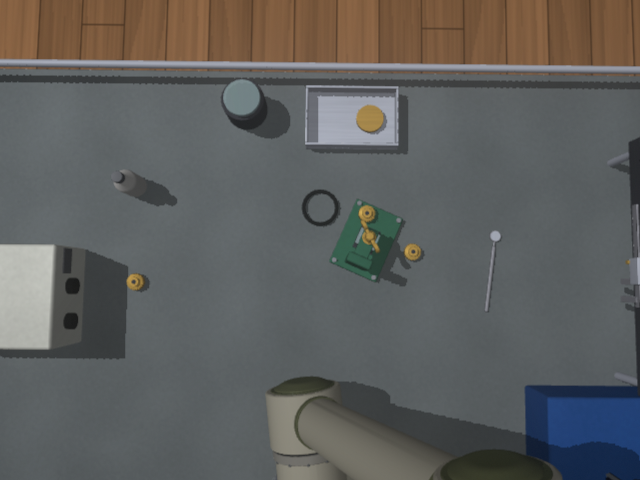

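```bash
cat > h.py <<'E'
from rig import status, vision, env
import cv2,numpy as np
def world(n,px,d):
    m=vision.camera_model(n);K=m["camera_matrix"];V=m["view"]
    px=np.atleast_2d(px);d=np.atleast_1d(d)
    c=np.c_[(px[:,0]-K[0,2])/K[0,0]*d,(px[:,1]-K[1,2])/K[1,1]*d,d]
    return (c-V[:3,3])@V[:3,:3]
def proj(n,P):
    m=vision.camera_model(n);c=np.atleast_2d(P)@m["view"][:3,:3].T+m["view"][:3,3]
    u=c@m["camera_matrix"].T;return u[:,:2]/u[:,2:]
E
python3 - <<'E'
from h import *
for n in("top","scene"):
    d=np.load(f"pics/{n}0.npz")["d"]
    for l in("wing_nut","clamp","nut_a","gasket","mirror","cleaner"):
        for r in vision.masks_of(n,l)[:4]:
            m=r["pixels"]&(d>0);v,u=np.nonzero(m)
            if len(u)==0: continue
            P=world(n,np.c_[u,v],d[m]);print(n,l,round(r["p"],2),r["extent"],len(u),"med",np.median(P,0).round(4),"lo",np.percentile(P,2,0).round(4),"hi",np.percentile(P,98,0).round(4))
            if l in("wing_nut","clamp") and r is not None: np.savez(f"pics/m_{n}_{l}_{round(r['p']*100)}.npz",P=P)
E
```

```text
top wing_nut 0.76 [364.2, 219.5, 377.3, 252.2] 200 med [ 0.5731 -0.0915  0.111 ] lo [ 0.5462 -0.1067  0.0818] hi [ 0.6    -0.0775  0.1188]
top clamp 0.95 [331.0, 201.6, 401.4, 280.5] 3184 med [ 0.5672 -0.0857  0.0141] lo [ 0.5004 -0.1548  0.0089] hi [ 0.6446 -0.0287  0.1234]
top nut_a 0.79 [355.3, 205.7, 373.2, 219.3] 209 med [ 0.63   -0.0911  0.0292] lo [ 0.6148 -0.1065  0.0194] hi [ 0.6465 -0.0749  0.0361]
top nut_a 0.71 [404.8, 243.3, 418.7, 259.4] 195 med [ 0.5501 -0.1903  0.0171] lo [ 0.5353 -0.206   0.0111] hi [ 0.5652 -0.176   0.0241]
top nut_a 0.58 [127.4, 273.9, 145.7, 291.6] 282 med [0.4803 0.3972 0.0156] lo [ 0.4632  0.3827 -0.0017] hi [0.4974 0.4218 0.023 ]
top gasket 0.95 [298.8, 188.4, 337.4, 224.5] 443 med [0.6463 0.0093 0.0072] lo [ 0.6071 -0.03   -0.0012] hi [0.682  0.0456 0.0121]
top gasket 0.72 [107.9, 165.5, 144.4, 194.7] 667 med [0.6817 0.3984 0.0746] lo [0.6642 0.3854 0.0156] hi [0.7064 0.4203 0.1127]
top mirror 0.9 [486.0, 227.6, 500.2, 312.9] 375 med [ 0.5247 -0.3612  0.0076] lo [ 0.4285 -0.3788  0.0018] hi [ 0.5961 -0.3477  0.0117]
top cleaner 0.84 [108.4, 16
[... 897 characters left out ...]
 hi [ 0.5687 -0.1767  0.0237]
scene nut_a 0.61 [425.7, 196.1, 437.6, 210.8] 113 med [0.4866 0.3927 0.0161] lo [0.4709 0.3807 0.0047] hi [0.4974 0.4093 0.025 ]
scene gasket 0.71 [316.0, 285.1, 350.6, 308.4] 343 med [0.652  0.0018 0.0075] lo [ 0.608  -0.0313  0.0018] hi [0.6833 0.0444 0.0117]
scene mirror 0.64 [136.0, 288.2, 160.6, 348.1] 263 med [ 0.5435 -0.3639  0.0081] lo [ 0.4317 -0.3806  0.0029] hi [ 0.5968 -0.3506  0.0126]
scene mirror 0.46 [252.7, 229.8, 306.7, 320.6] 3081 med [ 0.5808 -0.096   0.0162] lo [ 0.5109 -0.1591  0.0075] hi [ 0.6538 -0.032   0.1234]
scene cleaner 0.6 [477.8, 208.8, 505.7, 255.3] 821 med [0.697  0.3968 0.0587] lo [0.6708 0.3841 0.0049] hi [0.7113 0.421  0.1124]
```

```bash
python3 - <<'E'
from h import *
import glob
im=np.load("pics/top0.npz")["im"];c=im[190:290,320:430];cv2.imwrite("pics/c0.png",cv2.resize(c,None,fx=6,fy=6,interpolation=cv2.INTER_CUBIC)[:,:,::-1])
im=np.load("pics/scene0.npz")["im"];c=im[220:325,215:315];cv2.imwrite("pics/c1.png",cv2.resize(c,None,fx=5.7,fy=5.7,interpolation=cv2.INTER_CUBIC)[:,:,::-1])
print(glob.glob("pics/m_*"))
for n in("top","scene"):
    P=np.load(glob.glob(f"pics/m_{n}_clamp_9*.npz")[0])["P"]
    b=P[(P[:,2]<.02)&(P[:,2]>.006)]
    print(n,"plate z",np.median(b[:,2]),cv2.minAreaRect((b[:,:2]*1000).astype(np.float32)))
    g=P[(P[:,2]>.116)&(P[:,0]<.55)]
    if len(g): print("guard",len(g),g.mean(0),cv2.minAreaRect((g[:,:2]*1000).astype(np.float32)))
    W=np.load(glob.glob(f"pics/m_{n}_wing_nut_7[16].npz")[0])["P"]
    w=W[(W[:,2]>.1)&(W[:,0]>.54)]
    c=w[:,:2].mean(0);e,v=np.linalg.eigh(np.cov(w[:,:2].T));print("wings",len(w),w.mean(0),np.sqrt(e),np.degrees(np.arctan2(v[1,1],v[0,1])),w[:,2].max(),cv2.minAreaRect((w[:,:2]*1000).astype(np.float32)))
E
```

```text
['pics/m_top_wing_nut_76.npz', 'pics/m_scene_wing_nut_70.npz', 'pics/m_top_clamp_95.npz', 'pics/m_scene_clamp_98.npz', 'pics/m_scene_wing_nut_71.npz', 'pics/m_scene_wing_nut_43.npz']
top plate z 0.01283487519795241 ((575.0799560546875, -92.21639251708984), (109.48018646240234, 149.54031372070312), 66.10564422607422)
guard 262 [ 0.52611139 -0.07107214  0.12187129] ((536.7117309570312, -75.09649658203125), (49.4844856262207, 44.13381576538086), 69.25119018554688)
wings 164 [ 0.57287953 -0.092447    0.11180996] [0.00333052 0.0168248 ] -151.92362924862556 0.12037931955608525 ((573.16162109375, -92.56465148925781), (64.85259246826172, 16.102325439453125), 22.146812438964844)
scene plate z 0.013277856201739343 ((575.1234130859375, -93.05888366699219), (110.26815032958984, 155.25936889648438), 66.81944274902344)
guard 171 [ 0.52936728 -0.07242356  0.12203645] ((526.4808959960938, -71.7587890625), (46.505592346191406, 27.06652069091797), 63.18775177001953)
wings 217 [ 0.57745819 -0.09329748  0.10896184] [0.0031171  0.02090339] -152.40967165160515 0.11896467068242124 ((574.3779296875, -94.24748229980469), (72.64773559570312, 17.899499893188477), 34.304866790771484)
```

```bash
ls pics
```

```text
c0.png
c1.png
m_scene_clamp_98.npz
m_scene_wing_nut_43.npz
m_scene_wing_nut_70.npz
m_scene_wing_nut_71.npz
m_top_clamp_95.npz
m_top_wing_nut_76.npz
scene0.npz
scene0.png
top0.npz
top0.png
```

View pics/c0.png

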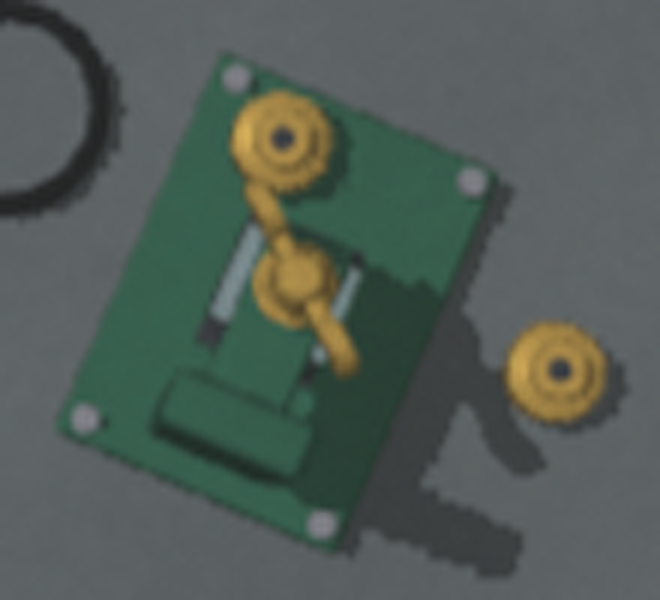

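View pics/c1.png

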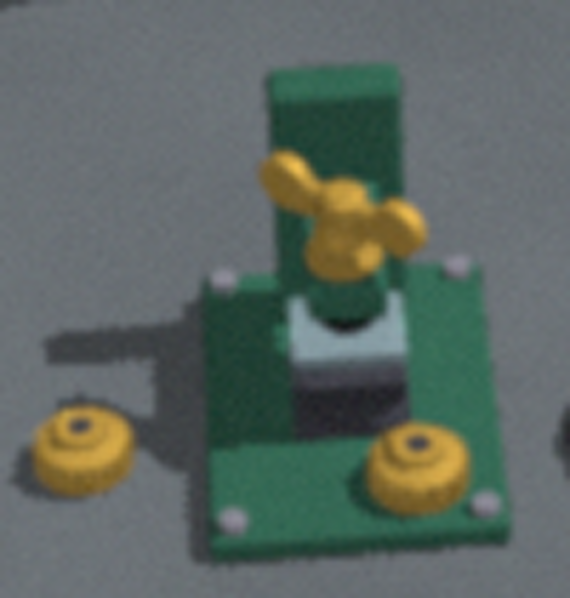

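```bash
cat >> h.py <<'E'
from scipy.spatial.transform import Rotation as R
A=np.array([.575,-.0925])
def pose(phi,p,z,al=.027):
    a=np.radians(phi);u=np.array([np.cos(a),np.sin(a)]);n=np.array([-u[1],u[0]])
    y=np.r_[u,0]; zt=np.array([0,0,-1.]); x=np.cross(y,zt)
    return np.r_[A+al*u+p*n,z],np.c_[x,y,zt]
def rows(targets,cur=None):
    s=status.observe() if cur is None else None
    p,M=(s["position"],s["tool_rot"]) if cur is None else cur
    for P,Q in targets:
        print(np.round(np.r_[M.T@(P-p)/.05,R.from_matrix(M.T@Q).as_rotvec(degrees=True)/8],2).tolist())
E
python3 - <<'E'
from h import *
P=pose(28,.027,.231);print(P); rows([P,pose(28,.027,.098)])
E
```

```text
(array([ 0.58616385, -0.05598468,  0.231     ]), array([[-0.46947156,  0.88294759,  0.        ],
       [ 0.88294759,  0.46947156,  0.        ],
       [ 0.        ,  0.        , -1.        ]]))
[10.7, -6.09, 0.01, -0.0, 0.0, -12.35]
[10.7, -6.09, 2.67, -0.0, 0.0, -12.35]
```

Call:
send_rows(targets=[[10.7,-6.09,0,0,0,-12.35,0],[10.7,-6.09,0,0,0,-12.35,0],[10.7,-6.09,0,0,0,-12.35,0],[10.7,-6.09,0,0,0,-12.35,0],[10.7,-6.09,0,0,0,-12.35,0]], grip_force=30)

```text
time_s: 1.32
position: [0.3875, -0.2826, 0.2316]
tool_rot: [[0.288, 0.957, 0.0], [0.957, -0.288, -0.001], [-0.0, 0.001, -1.0]]
ft_force: [-0.1, -0.7, 0.8]
grip_width: 0.0
```

```bash
python3 - <<'E'
from h import *
rows([pose(28,.027,.18)])
E
```

```text
[5.49, 2.5, 1.03, 0.0, 0.0, -5.6]
```

Call:
send_rows(targets=[[5.49,2.5,0.8,0,0,-5.6,0],[5.49,2.5,0.8,0,0,-5.6,0],[5.49,2.5,0.8,0,0,-5.6,0],[5.49,2.5,0.8,0,0,-5.6,0],[5.49,2.5,0.8,0,0,-5.6,0]])

```text
time_s: 1.95
position: [0.5879, -0.0566, 0.191]
tool_rot: [[-0.468, 0.884, 0.0], [0.884, 0.468, -0.0], [-0.0, 0.0, -1.0]]
ft_force: [-0.1, -0.8, 0.1]
grip_width: -0.0
```

```bash
python3 - <<'E'
from h import *
print(status.observe()["position"],pose(28,.027,.18)[0])
rows([pose(28,.027,.18),pose(28,.027,.13)])
im,d=vision.get_image("scene");cv2.imwrite("pics/s1.png",cv2.resize(im[140:340,170:370],None,fx=3,fy=3)[:,:,::-1])
E
```

```text
[ 0.58785607 -0.05660151  0.19102424] [ 0.58616385 -0.05598468  0.18      ]
[0.03, -0.02, 0.22, 0.0, 0.0, -0.01]
[0.03, -0.02, 1.22, 0.0, 0.0, -0.01]
```

View pics/s1.png

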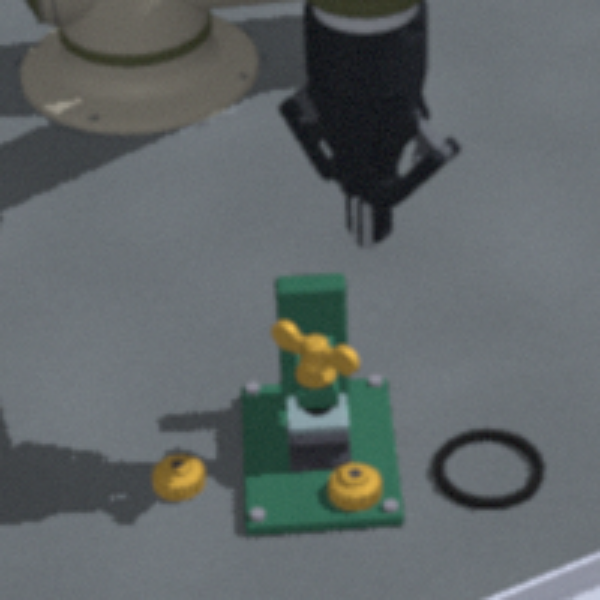

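```bash
python3 - <<'E'
from h import *
s=status.observe();p,M=s["position"],s["tool_rot"]
for n in("scene","top"):
    im,d=vision.get_image(n)
    v,u=np.nonzero(d>0);P=world(n,np.c_[u,v],d[v,u]);L=(P-p)@M
    k=(np.abs(L[:,0])<.05)&(np.abs(L[:,1])<.1)&(L[:,2]>-.15)&(L[:,2]<.01);L=L[k]
    for a in np.arange(-.09,.09,.01):
        q=L[(L[:,1]>=a)&(L[:,1]<a+.01)]
        if len(q)>2: print(n,round(a*1000),len(q),"maxz",(q[:,2].max()*1000).round(1),"x",(q[:,0].min()*1000).round(),(q[:,0].max()*1000).round())
    q=L[L[:,2]>-.03];print("tip",q.min(0),q.max(0))
E
```

```text
scene -60 50 maxz -77.8 x -14.0 11.0
scene -50 86 maxz -59.7 x -15.0 11.0
scene -40 125 maxz -50.5 x -14.0 13.0
scene -30 84 maxz -44.5 x -30.0 -1.0
scene -20 135 maxz -12.1 x -35.0 -2.0
scene -10 271 maxz -3.5 x -39.0 1.0
scene 0 216 maxz -1.6 x -39.0 9.0
scene 10 342 maxz -8.8 x -37.0 15.0
scene 20 188 maxz -46.6 x -33.0 6.0
scene 30 297 maxz -49.6 x -27.0 16.0
scene 40 127 maxz -61.9 x -16.0 9.0
scene 50 82 maxz -77.1 x -15.0 16.0
scene 60 30 maxz -86.4 x -12.0 12.0
tip [-0.01407886 -0.01383981 -0.02973427] [ 0.00959936  0.01601951 -0.00160952]
top -70 26 maxz -88.9 x -13.0 11.0
top -60 98 maxz -77.1 x -14.0 13.0
top -50 93 maxz -66.1 x -12.0 11.0
top -40 42 maxz -49.7 x 1.0 22.0
top -30 10 maxz -134.1 x 24.0 31.0
top -20 8 maxz -138.4 x 32.0 36.0Traceback (most recent call last):
  File "<stdin>", line 10, in <module>
    return umr_minimum(a, axis, None, out, keepdims, initial, where)
ValueError: zero-size array to reduction operation minimum which has no identity
```

Call:
send_rows(targets=[[0.03,-0.02,0.8,0,0,0,0],[0.03,-0.02,1.3,0,0,0,0],[0.03,-0.02,1.6,0,0,0,0],[0.03,-0.02,1.84,0,0,0,0],[0.03,-0.02,1.84,0,0,0,0]])

```text
time_s: 2.72
position: [0.5849, -0.058, 0.0991]
tool_rot: [[-0.464, 0.886, -0.001], [0.886, 0.464, 0.0], [0.0, -0.0, -1.0]]
ft_force: [0.0, 1.2, 0.5]
grip_width: -0.0002
```

```bash
python3 - <<'E'
from h import *
print(status.observe()["position"],pose(28,.027,.099)[0],status.observe()["ft_force"])
rows([pose(28,p,.099) for p in(.023,.018,.0145)]+[pose(f,.0145,.099) for f in(22,15)])
E
```

```text
[ 0.58489539 -0.05802308  0.09913937] [ 0.58616385 -0.05598468  0.099     ] [0.04646711 1.19261812 0.53304573]
[-0.06, 0.04, 0.0, -0.0, -0.0, -0.04]
[-0.16, 0.04, 0.0, -0.0, -0.0, -0.04]
[-0.23, 0.04, 0.0, -0.0, -0.0, -0.04]
[-0.28, 0.07, 0.0, -0.0, -0.0, 0.71]
[-0.35, 0.09, 0.0, -0.0, -0.0, 1.58]
```

Call:
send_rows(targets=[[-0.06,0.04,0,0,0,-0.04,0],[-0.16,0.04,0,0,0,-0.04,0],[-0.23,0.04,0,0,0,-0.04,0],[-0.28,0.07,0,0,0,0.71,0],[-0.35,0.09,0,0,0,1.58,0]])

```text
time_s: 3.35
position: [0.5974, -0.0711, 0.0995]
tool_rot: [[-0.256, 0.967, 0.0], [0.967, 0.256, 0.0], [0.0, 0.0, -1.0]]
ft_force: [0.9, 1.6, -0.5]
grip_width: 0.0002
```

```bash
python3 - <<'E'
from h import *
s=status.observe()
P,Q=pose(15,.0145,.099)
print(s["position"],P,s["ft_force"],"dphi",R.from_matrix(s["tool_rot"].T@Q).as_rotvec(degrees=True))
rows([pose(f,.0145,.099) for f in(8,0,-8,-16,-24)],(P,Q))
im,d=vision.get_image("scene");cv2.imwrite("pics/s2.png",cv2.resize(im[160:340,180:360],None,fx=3,fy=3)[:,:,::-1])
E
```

```text
[ 0.59737715 -0.07112706  0.09954164] [ 0.59732712 -0.07150596  0.099     ] [ 0.93113908  1.64119383 -0.49477397] dphi [ 0.0243099  -0.01683552 -0.159902  ]
[-0.07, 0.03, 0.0, 0.0, 0.0, 0.88]
[-0.15, 0.06, 0.0, 0.0, 0.0, 1.87]
[-0.23, 0.07, 0.0, 0.0, 0.0, 2.87]
[-0.32, 0.07, 0.0, 0.0, 0.0, 3.88]
[-0.4, 0.06, 0.0, 0.0, 0.0, 4.88]
```

View pics/s2.png

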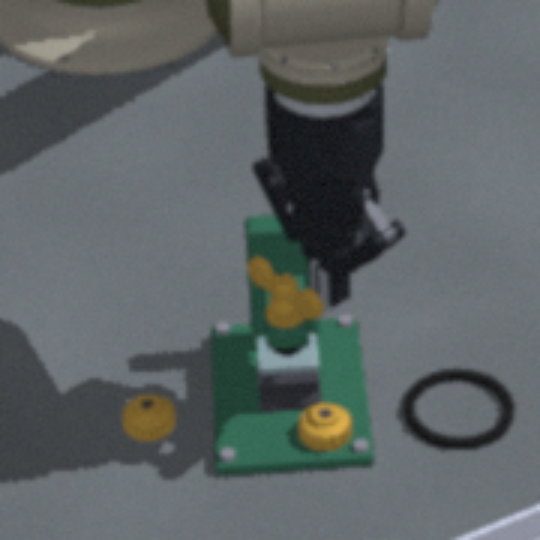

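Call:
send_rows(targets=[[-0.07,0.03,0,0,0,0.88,0],[-0.15,0.06,0,0,0,1.87,0],[-0.23,0.07,0,0,0,2.87,0],[-0.32,0.07,0,0,0,3.88,0],[-0.4,0.06,0.01,0,0,4.88,0]])

```text
time_s: 4.03
position: [0.6057, -0.0898, 0.0991]
tool_rot: [[0.409, 0.913, 0.001], [0.913, -0.409, 0.0], [0.001, 0.001, -1.0]]
ft_force: [0.4, 0.5, 1.2]
grip_width: 0.0001
```

```bash
python3 - <<'E'
from h import *
s=status.observe()
P,Q=pose(-24,.0145,.099)
print(s["position"],P,s["ft_force"],"dphi",R.from_matrix(s["tool_rot"].T@Q).as_rotvec(degrees=True))
rows([pose(f,.0145,.099) for f in(-32,-40,-48,-56,-64)],(P,Q))
E
```

```text
[ 0.60571348 -0.08981367  0.0990599 ] [ 0.60556341 -0.09023548  0.099     ] [0.43244909 0.45217035 1.19119154] dphi [ 0.05893463 -0.02924416 -0.13249695]
[-0.08, 0.04, 0.0, 0.0, 0.0, 1.0]
[-0.16, 0.06, 0.0, 0.0, 0.0, 2.0]
[-0.24, 0.07, 0.0, 0.0, 0.0, 3.0]
[-0.33, 0.07, 0.0, 0.0, 0.0, 4.0]
[-0.41, 0.06, 0.0, 0.0, 0.0, 5.0]
```

Call:
send_rows(targets=[[-0.08,0.04,0,0,0,1,0],[-0.16,0.06,0,0,0,2,0],[-0.24,0.07,0,0,0,3,0],[-0.33,0.07,0,0,0,4,0],[-0.41,0.06,0,0,0,5,0]])

```text
time_s: 4.65
position: [0.6001, -0.11, 0.099]
tool_rot: [[0.9, 0.436, 0.001], [0.436, -0.9, -0.0], [0.001, 0.001, -1.0]]
ft_force: [3.0, -0.4, 0.3]
grip_width: 0.0004
```

```bash
python3 - <<'E'
from h import *
s=status.observe()
P,Q=pose(-64,.0145,.099)
print(s["position"],P,s["ft_force"],"dphi",R.from_matrix(s["tool_rot"].T@Q).as_rotvec(degrees=True))
im,d=vision.get_image("scene");cv2.imwrite("pics/s3.png",cv2.resize(im[160:340,180:360],None,fx=3,fy=3)[:,:,::-1])
E
```

```text
[ 0.60008319 -0.11003037  0.09902334] [ 0.59986853 -0.11041106  0.099     ] [ 3.0094765  -0.43406921  0.27786246] dphi [ 0.05244305 -0.05778489 -0.14051476]
```

View pics/s3.png

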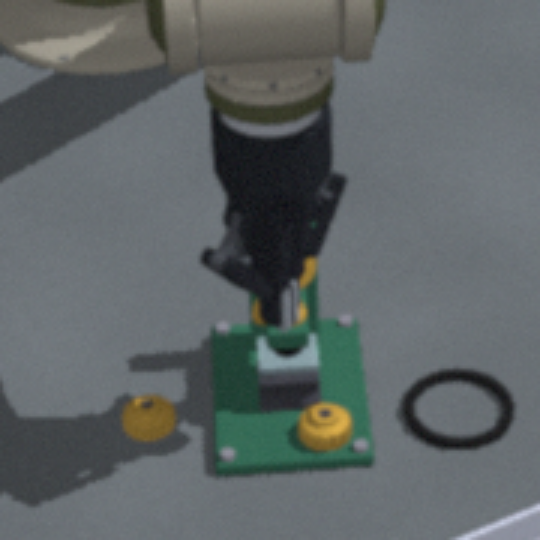

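Call:
send_rows(targets=[[-0.08,0.04,0,0,0,1,0],[-0.16,0.06,0,0,0,2,0],[-0.24,0.07,0,0,0,3,0],[-0.33,0.07,0,0,0,4,0],[-0.41,0.06,0,0,0,5,0]])

```text
time_s: 5.32
position: [0.5828, -0.1218, 0.099]
tool_rot: [[0.97, -0.242, 0.001], [-0.242, -0.97, -0.001], [0.001, 0.001, -1.0]]
ft_force: [1.4, -1.2, -0.7]
grip_width: -0.0
```

Call:
send_rows(targets=[[-0.08,0.04,0,0,0,1,0],[-0.16,0.06,0,0,0,2,0],[-0.24,0.07,0,0,0,3,0],[-0.33,0.07,0,0,0,4,0],[-0.41,0.06,0,0,0,5,0]])

```text
time_s: 5.95
position: [0.5619, -0.1197, 0.0989]
tool_rot: [[0.587, -0.809, 0.0], [-0.809, -0.587, -0.001], [0.001, 0.0, -1.0]]
ft_force: [0.1, -1.4, -1.3]
grip_width: -0.0002
```

```bash
python3 - <<'E'
from h import *
s=status.observe()
P,Q=pose(-144,.0145,.099)
print(s["position"],P,s["ft_force"],"dphi",R.from_matrix(s["tool_rot"].T@Q).as_rotvec(degrees=True),s["q"])
rows([pose(-144,.0145+.012,.099)],(P,Q))
E
```

```text
[ 0.56194422 -0.11973998  0.09889236] [ 0.56167943 -0.12010095  0.099     ] [ 0.08701677 -1.43417025 -1.2542601 ] dphi [ 0.01002082 -0.04943538 -0.03726066] [-2.38139162e+01  3.13998414e+01  8.16549414e+01 -3.64515748e-02
  6.69075390e+01  1.20237630e+02]
[0.24, -0.0, 0.0, 0.0, 0.0, 0.0]
```

Call:
send_rows(targets=[[0.24,0,0,0,0,0,0],[0.24,0,-0.4,0,0,0,0],[0.24,0,-1.2,0,0,0,0],[0.24,0,-2.0,0,0,0,0],[0.24,0,-2.0,0,0,0,0]])

```text
time_s: 6.58
position: [0.5706, -0.13, 0.202]
tool_rot: [[0.592, -0.806, 0.006], [-0.806, -0.592, -0.003], [0.006, -0.003, -1.0]]
ft_force: [0.8, 0.4, -0.8]
grip_width: 0.0005
```

```bash
python3 - <<'E'
from h import *
s=status.observe()
print(s["position"],s["ft_force"])
im,d=vision.get_image("scene");cv2.imwrite("pics/s4.png",cv2.resize(im[160:340,180:360],None,fx=3,fy=3)[:,:,::-1])
m=vision.masks_of("scene","wing_nut")
for r in m:
    print(r["p"],r["extent"]); v,u=np.nonzero(r["pixels"]&(d>0));W=world("scene",np.c_[u,v],d[v,u]);w=W[(W[:,2]>.1)&(W[:,2]<.12)&(np.hypot(*(W[:,:2]-A).T)<.045)]
    if len(w)<20: continue
    e,V=np.linalg.eigh(np.cov(w[:,:2].T));print(len(w),w.mean(0),np.sqrt(e),np.degrees(np.arctan2(V[1,1],V[0,1])))
im,d=vision.get_image("top");cv2.imwrite("pics/t4.png",cv2.resize(im[190:290,320:430],None,fx=5,fy=5)[:,:,::-1])
rows([pose(33,.032,.18)])
E
```

```text
[ 0.57058869 -0.13003751  0.20204904] [ 0.83900468  0.38152926 -0.79365747]
0.66 [259.0, 247.7, 289.2, 266.2]
167 [ 0.57560844 -0.09494722  0.10679809] [0.0025429  0.02048359] -145.19544022658206
[-1.13, -1.11, 0.36, -0.02, 0.01, -22.11]
```

View pics/s4.png

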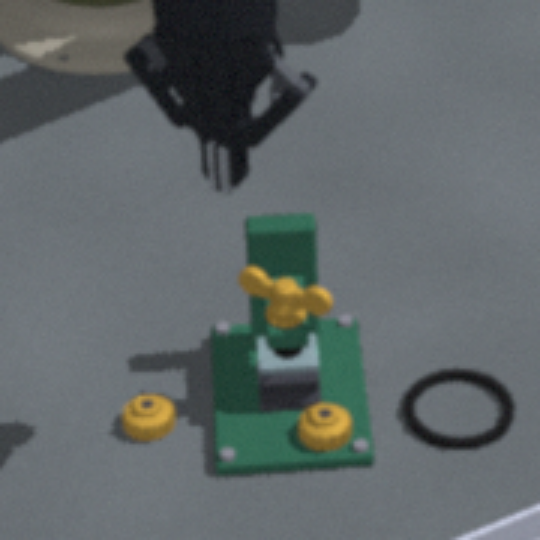

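View pics/t4.png

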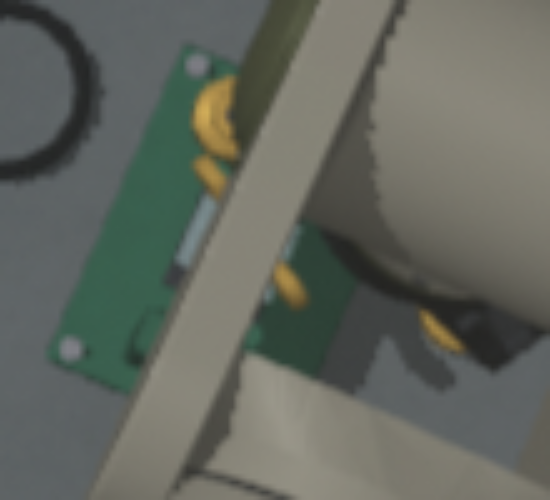

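Call:
send_rows(targets=[[-0.5,-0.5,0.2,0,0,-12,0],[-1.13,-1.11,0.2,0,0,-12,0],[-1.13,-1.11,0.2,0,0,-12,0],[-1.13,-1.11,0.2,0,0,-12,0],[-1.13,-1.11,0.2,0,0,-12,0]])

```text
time_s: 7.35
position: [0.5804, -0.0505, 0.1874]
tool_rot: [[1.0, 0.004, -0.003], [0.004, -1.0, 0.001], [-0.003, -0.001, -1.0]]
ft_force: [-0.3, 0.4, -0.7]
grip_width: -0.0001
```

Call:
send_rows(targets=[[0,0,0,0,0,-5,0],[0,0,0,0,0,-5,0],[0,0,0,0,0,-5,0],[0,0,0,0,0,-5,0],[0,0,0,0,0,-5,0]])

```text
time_s: 7.98
position: [0.5804, -0.0507, 0.1876]
tool_rot: [[0.769, 0.639, -0.002], [0.639, -0.769, 0.001], [-0.001, -0.002, -1.0]]
ft_force: [-0.6, 0.0, -0.1]
grip_width: 0.0002
```

```bash
python3 - <<'E'
from h import *
s=status.observe()
print(s["position"],s["q"])
rows([pose(35,.030,.18),pose(35,.030,.14)])
E
```

```text
[ 0.5804301  -0.0507062   0.18764823] [-1.66262847e+01  2.70381428e+01  7.31366477e+01 -2.02545027e-03
  7.99527573e+01  3.36416214e+01]
[-0.03, 0.02, 0.15, -0.02, -0.0, -10.66]
[-0.03, 0.02, 0.95, -0.02, -0.0, -10.66]
```

Call:
send_rows(targets=[[0,0,0,0,0,-10.66,0],[0,0,0,0,0,-10.66,0],[0,0,0,0,0,-10.66,0],[0,0,0,0,0,-10.66,0],[0,0,0,0,0,-10.66,0]])

```text
time_s: 8.6
position: [0.5805, -0.0507, 0.1881]
tool_rot: [[-0.064, 0.998, -0.001], [0.998, 0.064, 0.0], [0.001, -0.001, -1.0]]
ft_force: [1.0, 0.5, 0.2]
grip_width: -0.0001
```

```bash
python3 - <<'E'
from h import *
rows([pose(35,.030,.18),pose(35,.030,.14)])
E
```

```text
[-0.03, -0.01, 0.16, -0.01, -0.01, -3.92]
[-0.03, -0.01, 0.96, -0.01, -0.01, -3.92]
```

Call:
send_rows(targets=[[-0.03,-0.01,0.16,0,0,-3.92,0],[-0.03,-0.01,0.16,0,0,-3.92,0],[-0.03,-0.01,0.5,0,0,-3.92,0],[-0.03,-0.01,0.9,0,0,-3.92,0],[-0.03,-0.01,0.9,0,0,-3.92,0]])

```text
time_s: 9.22
position: [0.5795, -0.052, 0.1421]
tool_rot: [[-0.569, 0.822, -0.004], [0.822, 0.569, 0.001], [0.003, -0.003, -1.0]]
ft_force: [-1.0, 0.0, 0.8]
grip_width: 0.0003
```

```bash
python3 - <<'E'
from h import *
s=status.observe();P,Q=pose(35,.03,.097);print(s["position"],P,s["ft_force"])
rows([pose(35,.030,.12),pose(35,.03,.097)])
im,d=vision.get_image("scene");cv2.imwrite("pics/s5.png",cv2.resize(im[160:340,180:360],None,fx=3,fy=3)[:,:,::-1])
E
```

```text
[ 0.57946218 -0.05201054  0.14213761] [ 0.57990981 -0.05243887  0.097     ] [-1.00710193  0.03943498  0.76553833]
[-0.01, 0.0, 0.44, -0.02, -0.02, -0.04]
[-0.02, 0.0, 0.9, -0.02, -0.02, -0.04]
```

View pics/s5.png

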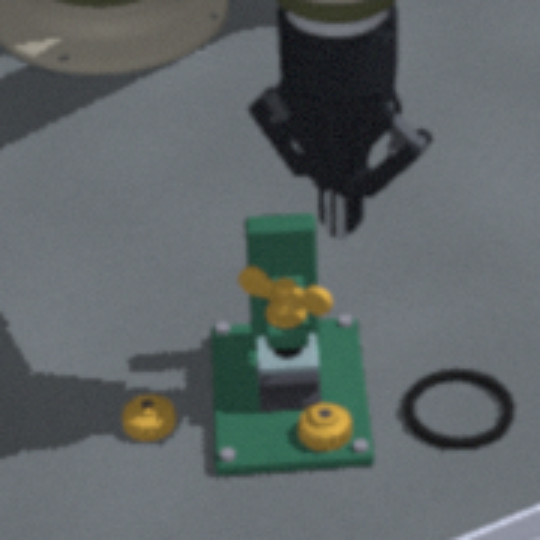

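Call:
send_rows(targets=[[-0.01,0,0.4,0,0,0,0],[-0.01,0,0.7,0,0,0,0],[-0.01,0,0.9,0,0,0,0],[-0.01,0,0.9,0,0,0,0]])

```text
time_s: 9.78
position: [0.5804, -0.0525, 0.0984]
tool_rot: [[-0.571, 0.821, -0.001], [0.821, 0.571, 0.0], [0.001, -0.001, -1.0]]
ft_force: [0.7, 0.4, 0.8]
grip_width: 0.0003
```

```bash
python3 - <<'E'
from h import *
s=status.observe();P,Q=pose(35,.03,.097);print(s["position"],P,s["ft_force"])
rows([pose(35,p,.097) for p in(.024,.019,.0145)]+[pose(f,.0145,.097) for f in(28,20)])
E
```

```text
[ 0.58038468 -0.0525357   0.09840353] [ 0.57990981 -0.05243887  0.097     ] [0.71417801 0.38105577 0.84968998]
[-0.11, -0.01, 0.03, -0.0, -0.01, -0.03]
[-0.21, -0.01, 0.03, -0.0, -0.01, -0.03]
[-0.3, -0.01, 0.03, -0.0, -0.01, -0.03]
[-0.37, 0.03, 0.03, -0.0, -0.01, 0.85]
[-0.45, 0.05, 0.03, -0.01, -0.01, 1.85]
```

Call:
send_rows(targets=[[-0.11,-0.01,0.02,0,0,0,0],[-0.21,-0.01,0.02,0,0,0,0],[-0.3,-0.01,0.02,0,0,0,0],[-0.37,0.03,0.02,0,0,0.85,0],[-0.45,0.05,0.02,0,0,1.85,0]])

```text
time_s: 10.4
position: [0.5956, -0.0696, 0.0979]
tool_rot: [[-0.338, 0.941, -0.0], [0.941, 0.338, 0.001], [0.001, -0.0, -1.0]]
ft_force: [-0.2, 1.8, -0.4]
grip_width: 0.0003
```

Call:
send_rows(targets=[[-0.08,0.04,0,0,0,1,0],[-0.16,0.06,0,0,0,2,0],[-0.24,0.07,0,0,0,3,0],[-0.33,0.07,0,0,0,4,0],[-0.41,0.06,0,0,0,5,0]])

```text
time_s: 11.02
position: [0.6056, -0.088, 0.0978]
tool_rot: [[0.346, 0.938, 0.0], [0.938, -0.346, 0.0], [0.001, 0.0, -1.0]]
ft_force: [0.7, 1.6, -1.4]
grip_width: 0.0004
```

Call:
send_rows(targets=[[-0.08,0.04,0,0,0,1,0],[-0.16,0.06,0,0,0,2,0],[-0.24,0.07,0,0,0,3,0],[-0.33,0.07,0,0,0,4,0],[-0.41,0.06,0,0,0,5,0]])

```text
time_s: 11.65
position: [0.6016, -0.1086, 0.098]
tool_rot: [[0.868, 0.496, 0.001], [0.496, -0.868, -0.0], [0.001, 0.001, -1.0]]
ft_force: [1.6, 0.0, -0.8]
grip_width: -0.0002
```

```bash
python3 - <<'E'
from h import *
s=status.observe();P,Q=pose(-60,.0145,.0975);print(s["position"],P,s["ft_force"],"dphi",R.from_matrix(s["tool_rot"].T@Q).as_rotvec(degrees=True))
rows([pose(f,.0145,.0975) for f in(-68,-76,-84,-90,-96)])
im,d=vision.get_image("scene");cv2.imwrite("pics/s6.png",cv2.resize(im[160:340,180:360],None,fx=3,fy=3)[:,:,::-1])
E
```

```text
[ 0.60157254 -0.10856292  0.09797769] [ 0.60105737 -0.10863269  0.0975    ] [ 1.61888442  0.03940414 -0.83747083] dphi [ 0.0411759  -0.05495621 -0.2639629 ]
[-0.09, 0.03, 0.01, 0.0, -0.01, 0.97]
[-0.17, 0.06, 0.01, 0.0, -0.01, 1.97]
[-0.25, 0.07, 0.01, 0.0, -0.01, 2.97]
[-0.32, 0.07, 0.01, 0.0, -0.01, 3.72]
[-0.38, 0.07, 0.01, 0.0, -0.01, 4.47]
```

View pics/s6.png

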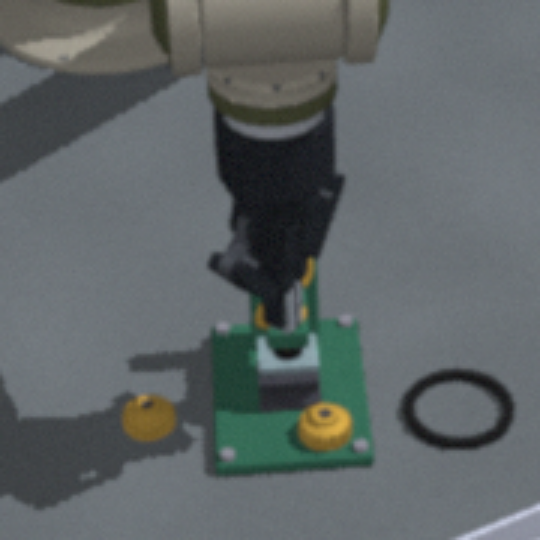

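Call:
send_rows(targets=[[-0.08,0.03,0,0,0,1,0],[-0.16,0.06,0,0,0,2,0],[-0.24,0.07,0,0,0,3,0],[-0.32,0.07,0,0,0,3.75,0],[-0.38,0.07,0,0,0,4.5,0]])

```text
time_s: 12.32
position: [0.5867, -0.1211, 0.098]
tool_rot: [[0.994, -0.106, 0.001], [-0.106, -0.994, -0.0], [0.001, 0.0, -1.0]]
ft_force: [1.0, -0.6, -1.9]
grip_width: 0.0003
```

```bash
python3 - <<'E'
from h import *
s=status.observe();P,Q=pose(-96,.0145,.0975);print(s["position"],P,s["ft_force"],"dphi",R.from_matrix(s["tool_rot"].T@Q).as_rotvec(degrees=True))
rows([pose(f,.0145,.0975) for f in(-99,-102,-105,-107,-109)])
E
```

```text
[ 0.58667001 -0.12108603  0.09797185] [ 0.5865983  -0.12086775  0.0975    ] [ 0.95183039 -0.6013552  -1.85127677] dphi [ 0.01704542 -0.05138089 -0.07223766]
[-0.03, 0.01, 0.01, 0.0, -0.01, 0.37]
[-0.06, 0.02, 0.01, 0.0, -0.01, 0.74]
[-0.09, 0.03, 0.01, 0.0, -0.01, 1.12]
[-0.11, 0.04, 0.01, 0.0, -0.01, 1.37]
[-0.13, 0.05, 0.01, 0.0, -0.01, 1.62]
```

Call:
send_rows(targets=[[-0.03,0.01,0,0,0,0.37,0],[-0.06,0.02,0,0,0,0.75,0],[-0.09,0.03,0,0,0,1.12,0],[-0.11,0.04,0,0,0,1.37,0],[-0.13,0.05,0,0,0,1.62,0]])

```text
time_s: 12.95
position: [0.5798, -0.1227, 0.0979]
tool_rot: [[0.946, -0.326, 0.0], [-0.326, -0.946, -0.0], [0.001, 0.0, -1.0]]
ft_force: [1.1, -0.7, -0.7]
grip_width: -0.0001
```

Call:
send_rows(targets=[[-0.01,0,0,0,0,0.12,0],[-0.02,0,0,0,0,0.25,0],[-0.02,0,0,0,0,0.25,0]])

```text
time_s: 13.32
position: [0.5787, -0.1222, 0.0979]
tool_rot: [[0.934, -0.358, 0.0], [-0.358, -0.934, -0.0], [0.0, -0.0, -1.0]]
ft_force: [0.9, -2.0, -0.4]
grip_width: -0.0001
```

Call:
send_rows(targets=[[-0.01,0,0,0,0,0.12,0],[-0.02,0,0,0,0,0.25,0],[-0.02,0,0,0,0,0.25,0]])

```text
time_s: 13.7
position: [0.5777, -0.1218, 0.0978]
tool_rot: [[0.921, -0.39, -0.0], [-0.39, -0.921, 0.0], [-0.0, -0.0, -1.0]]
ft_force: [0.5, -1.0, 0.7]
grip_width: -0.0003
```

Call:
send_rows(targets=[[-0.01,0,0,0,0,0.12,0],[-0.02,0,0,0,0,0.25,0],[-0.02,0,0,0,0,0.25,0]])

```text
time_s: 14.08
position: [0.577, -0.1216, 0.0978]
tool_rot: [[0.906, -0.422, 0.0], [-0.422, -0.907, -0.0], [0.001, 0.0, -1.0]]
ft_force: [3.4, -3.3, 0.2]
grip_width: 0.0
```

```bash
python3 - <<'E'
from h import *
s=status.observe();M=s["tool_rot"];print(M.T@s["ft_force"],s["wrist_torque"]); d=s["position"][:2]-A
print("perp",-d@M[:2,0]*-1e3,"along",d@M[:2,1]*1e3,np.degrees(np.arctan2(M[1,1],M[0,1])))
im,d=vision.get_image("scene");cv2.imwrite("pics/s7.png",cv2.resize(im[200:320,210:330],None,fx=5,fy=5,interpolation=cv2.INTER_CUBIC)[:,:,::-1])
E
```

```text
[ 4.46888302  1.52425348 -0.18290376] [-0.42213321 -0.34746386  0.03922745]
perp 14.102763785938091 along 25.529622351802153 -114.97392043321807
```

View pics/s7.png

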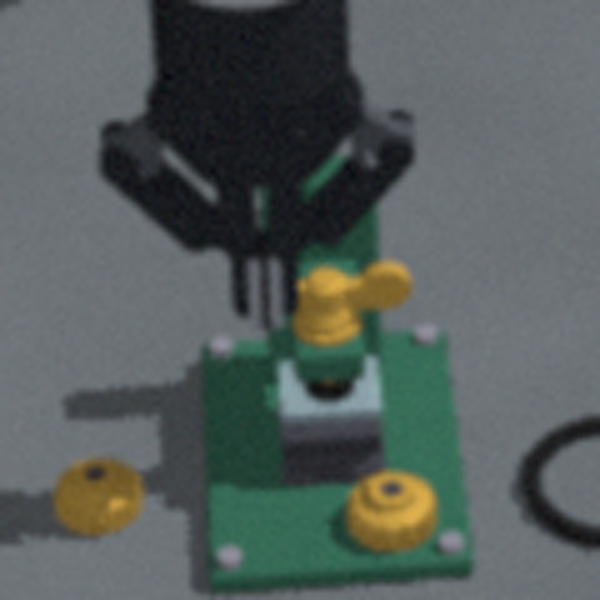

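Force has risen to about 4.7 N at the expected home angle, and the wings lie square across the clamp (free wing at pixel 385,285). I'll back off and check.

Call:
send_rows(targets=[[0.12,0,0,0,0,0,0],[0.25,0,0,0,0,0,0],[0.25,0,-0.8,0,0,0,0],[0.25,0,-1.6,0,0,0,0],[0.25,0,-2.4,0,0,0,0]])

```text
time_s: 14.75
position: [0.5882, -0.1266, 0.219]
tool_rot: [[0.907, -0.422, -0.001], [-0.422, -0.907, 0.001], [-0.001, -0.0, -1.0]]
ft_force: [0.3, 0.3, -1.1]
grip_width: 0.0002
```

```bash
python3 - <<'E'
from h import *
s=status.observe();P=s["position"]
rows([(np.array([.35,-.40,.24]),s["tool_rot"])])
E
```

```text
[-2.01, 6.97, -0.42, 0.0, 0.0, 0.0]
```

Call:
send_rows(targets=[[-0.5,1.7,-0.4,0,0,0,0],[-1,3.5,-0.4,0,0,0,0],[-1.5,5.2,-0.4,0,0,0,0],[-2,7,-0.4,0,0,0,0],[-2,7,-0.4,0,0,0,0]])

```text
time_s: 15.38
position: [0.3833, -0.3629, 0.2374]
tool_rot: [[0.907, -0.422, 0.0], [-0.422, -0.907, 0.0], [-0.0, -0.0, -1.0]]
ft_force: [0.3, -1.0, -0.4]
grip_width: 0.0004
```

Call:
send_rows(targets=[[0,0,0,0,0,0,0],[0,0,0,0,0,0,0]])

```text
time_s: 15.62
position: [0.3848, -0.3613, 0.2372]
tool_rot: [[0.907, -0.422, 0.0], [-0.422, -0.907, 0.001], [-0.0, -0.001, -1.0]]
ft_force: [0.9, -0.1, -0.4]
grip_width: 0.0003
```

```bash
python3 - <<'E'
from h import *
for n in("top","scene"):
    im,d=vision.get_image(n);cv2.imwrite(f"pics/{n}9.png",cv2.resize(im[190:290,320:430] if n=="top" else im[220:325,215:315],None,fx=5.4,fy=5.4,interpolation=cv2.INTER_CUBIC)[:,:,::-1])
    for l in("wing_nut","nut_a","gasket","mirror","cleaner"):
        for r in vision.masks_of(n,l)[:3 if l=="nut_a" else 1]:
            v,u=np.nonzero(r["pixels"]&(d>0));W=world(n,np.c_[u,v],d[v,u]);print(n,l,round(r["p"],2),np.median(W,0).round(4))
            if l=="wing_nut":
                w=W[(W[:,2]>.094)&(W[:,2]<.118)&(np.hypot(*(W[:,:2]-A).T)<.045)]
                e,V=np.linalg.eigh(np.cov(w[:,:2].T));print(len(w),w.mean(0),np.sqrt(e),np.degrees(np.arctan2(V[1,1],V[0,1])))
E
```

```text
top wing_nut 0.48 [ 0.5736 -0.0927  0.1053]
176 [ 0.57408686 -0.09170898  0.10574783] [0.00322721 0.01878713] 66.57032843807667
top nut_a 0.76 [0.4805 0.3972 0.0157]
top nut_a 0.55 [ 0.6291 -0.091   0.0286]
top nut_a 0.53 [ 0.5501 -0.1895  0.0169]
top gasket 0.57 [0.6477 0.0093 0.0065]
top mirror 0.57 [ 0.5267 -0.362   0.0074]
top cleaner 0.79 [0.6814 0.3984 0.0732]
scene wing_nut 0.62 [ 0.5784 -0.0942  0.1009]
244 [ 0.5765035  -0.09333724  0.10310714] [0.00315716 0.02003381] 65.97934863115191
scene nut_a 0.64 [ 0.558  -0.1938  0.0154]
scene nut_a 0.61 [ 0.6371 -0.0955  0.0275]
scene gasket 0.8 [0.6539 0.0072 0.0073]
scene mirror 0.83 [ 0.5575 -0.3655  0.0082]
scene cleaner 0.83 [0.6965 0.3976 0.0574]
```

View pics/top9.png

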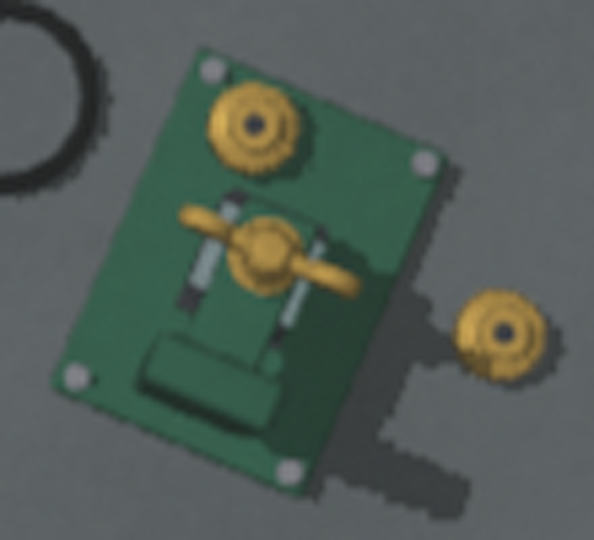

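View pics/scene9.png

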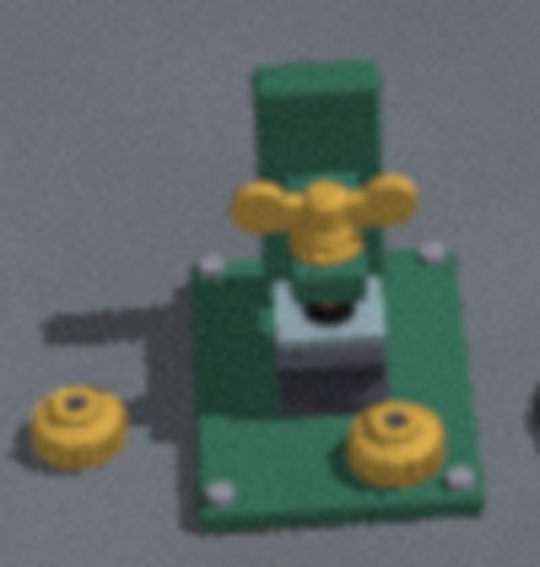

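```bash
python3 -c "
from rig import env;print(env.close_job())"
```

```text
the job is handed in; nothing more can be done
None
```

The wing nut is home at its stop and the job is handed in, at about 16 s of the 64 s allowed. No verdict is reported on hand-in.

I pushed the wings round with the closed fingertips in two strokes: one wing about 170°, then the other about 150°. I stopped when the contact force rose to about 4.7 N at the expected home angle. I then backed off, lifted, and moved the hand well away from the clamp.

**Last checks:**
- **Angle:** the wings lie at 66.0° (scene camera) and 66.6° (top camera), against about 66.5° for home. That is within roughly 0.01 rad of the stop.
- **Height:** the nut has come down 5–6 mm from the start, which fits the screw being fully home rather than half a turn short.
- **Loose things:** the top camera finds all six within about 2 mm of where they started.
- **Disagreement:** the scene camera's median points for the mirror and gasket shifted by 20 mm and 5 mm. I put this down to differences in what its masks covered, since the top camera shows both in place. It also did not report nut_c at the end; the top camera has it unmoved.

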